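# Load a leaf jig: roll the shaft onto the scribed line and shut the leaf

### The arm

A 7-joint arm with a two-finger parallel gripper is mounted at the origin on a cart in front of the work surface, level with it; the furniture and walls round the work are solid. World frame = base frame: x ahead of the robot, y to its left, z up, the work surface at z = 0. Lengths are in m, angles in rad, forces in N, time in s.
With the tool pointing down it reaches from about 0.35 to 0.9 m from the base axis. Payload 7.2 kg.
Tool frame: the origin (TCP) lies on the front face of the gripper's body, between the roots of the fingers; the fingertips stand 80 mm ahead of it and the grasp point (between the pads) lies 61 mm ahead of it; z points along the fingers, y is the line along which they close (so a half turn about z gives the same grasp; the last joint's range is limited). The gripper opens to 88 mm and grips with 3 to 60 N. Pads are 20 mm wide; open, the fingers measure 115 mm over their backs; the gripper's body (75 mm by 178 mm) begins 61 mm behind the grasp point.
Start: joints at [1.053, 0.411, -0.013, 1.596, 0.006, 1.134, -0.082], TCP at [0.272, -0.563, 0.303] pointing down, gripper open.
Joint ranges: [-2.95, 2.95], [-0.29, 1.99], [-1.47, 1.44], [0.14, 2.54], [-1.03, 4.17], [0.13, 1.85], [-2.86, 2.86]. Speed limits (rad/s): [2.39, 2.39, 3.01, 3.01, 3.14, 3.14, 3.14].

### API

Orientations are given as [roll, pitch, yaw] about the fixed x, y, z axes, in that order (R = Rz(yaw) Ry(pitch) Rx(roll)).
In Python, from bench import read_state, capture, finish_job gives the robot as it stands. The module is installed in compiled form; this text tells all that it offers.
- The arm moves only by the shell command python3 -m pendant 'ROWS' [OPENING]. ROWS is JSON, a list that holds one entry, the list of rows, each a list of 4 numbers: the shift along the tool's x, y, z in units of 40 mm (1.0 is 40 mm), then the turn about the tool's z in units of 6 degrees (1.0 is 6 degrees). In form: [[[x, y, z, spin], ...]]. A call has 1 to 12 rows; each row shifts and turns the commanded pose from where the row before left it, along the tool's axes as they then stand; what a row does not reach is not made up. A row lasts 1/12 s, in which the tool goes at most 41.7 mm and 7.16 degrees, less where a joint would pass 70% of its speed; a pose out of reach is approached as far as the arm can. A call is refused whole if a number of a shift passes 1 or a number of a turn 1, either way. A call with a gripper value outside its range is refused whole. OPENING is the opening, from 0 (shut) to 1 (fully open), set as the call begins (- or left out, the last holds). The fingers move at their own pace and stop on an object; the grip force is fixed at half the most. Time passes only in rows, so rows that do not move let the fingers close. It gives the time, the measured TCP pose, the force, the opening and the grip force at its end, in the units of the state.
- read_state(): the state, without advancing time (a new reading comes with each control period).
- capture(name): name is "scene" or "top" or "wrist"; returns a dict with "frame" (384x512x3 uint8, red, green, blue), "range_z" (384x512 float32, m along the optical axis (not along the pixel's ray), 0 where there is no reading), "fov_y" (degrees; the focal length in pixels is half the picture's height over the tangent of half this angle, whatever the lens; pixels are square), "cx", "cy" (the principal point, pixels), "origin" and "orientation" of the camera in the world. Camera axes: x right, y up, looking along -z (the intrinsics and any distortion apply to the point x, -y, -z); pixel columns grow to the right and rows downward; lengths in m; the calibration is good to about 2 mm. The wrist camera is an equidistant fisheye: a pixel r from the principal point sees the ray r / f radians off the axis. A picture is of the moment at which its call begins.
- finish_job(): hands the job in; it is judged then, once.
The state is a dict: "time_s": time; "joints": joint angles; "dq": joint speeds; "tau": joint torques, N m; "tcp_pos": TCP position; "eef_rot": TCP orientation; "force": force on the tool from outside, world axes, zero at the start; "moment": the same for the moment, N m; "gripper_width": finger opening in m; "finger_force": force on a finger pad.
Only numpy, scipy, OpenCV 4.12 (cv2) and the standard library are available. Lean on these libraries where they do the work, as an engineer would, in place of code of your own. Each camera call takes 0.05 s, during which the arm holds its last target. There are 200 camera calls.

### The job

With the fingertips, roll the loose steel shaft along the jig's base, pushing on its top or side, until it lies on the scribed line and parallel to it, and let go of it there so that it rests. Then push the hinged leaf over and press it fully down, so that its vee seats on the shaft. Do not pick the shaft up, and leave the other things on the board where they are.

Things in the scene. Friction and masses are not known exactly. Their poses are not given: they have to be found in the camera images.
- shaft: loose plain round steel shaft, 25 mm in diameter, 90 mm long, 0.34 kg, lying on the jig's base nearer the robot than the line. Origin at its middle, on its axis; x runs along it; y and z turn as it rolls. Oiled (friction about 0.2); stops rolling at once when let go. Under a fingertip it travels half as far as the tip; pushed low on its side it rolls too; on its upper flank it jams
- jig: fixed drill jig on a plywood board. Dark steel base 206 x 116 x 16 mm. Origin at the centre of its underside; x points from the open end, away from the robot, to the hinge; y along the scribed line, z up. A guide strip 6 mm wide, 10 mm high runs along each long side (y = +-49 to +-55 mm, x = -100 to +66 mm) and keeps the shaft's ends in. The board's top is z = 127.5 mm in the world
- line_mid (a point): middle of the bright scribed line that runs across the base along y, at jig x = +40 mm, on the top face of the base (16 mm above the jig's origin); dark witness marks continue it on top of the two guide strips. A shaft on the line has its axis straight above it, 12.5 mm up. The hinge lugs begin 40 mm beyond the line
- hinge (a point): middle of the leaf's hinge axis, which runs along the jig's y: 50 mm beyond the line, 26 mm above the base's top face. The two hinge lugs stand at y = 26 to 37 mm either side and reach 36 mm above the base's top
- leaf_end (a point): middle of the outer edge of the leaf's free end, 78 mm from the hinge axis; shut, 15 mm above that axis. Open, it is about 100 mm above the base and the outer face looks away from the robot. The leaf is 50 mm wide (y), 10 mm thick; on its outer face, 50 mm from the hinge, a 19 mm round drill bush stands 4 mm proud; under it there, a 90 degree vee of angle steel, 44 mm long
- leaf (a joint): angle of the hinged steel leaf. 0 = shut: level, its vee seated on a shaft on the line; pi/2 = upright; it starts open at 1.75 to 1.95, its stop is at 2.0. Stiff hinge (0.2 N m, about 3 N at the free end): it stays where it is left, so it must be pressed right down
- bearing: bystander: ball bearing, 44 mm across, 12 mm high, lying at the board's right edge; origin under its centre
- hexkey: bystander: black hex key, 28 x 78 x 8 mm, lying at the board's left edge; origin under its centre
- chuck: bystander: drill chuck, 36 mm across, 54 mm high, standing at the board's right edge, farther away; origin under its centre
There are look-alikes about, which are no part of the job. What is shaped like the shaft but blue is not meant.

How it is judged:
On the way, in this order (a step that is already met when the one before it is completed fails the run):
1. the shaft has rolled over (turned by more than 105 degrees about its axis) (angle between shaft's own z axis and vertical above 1.83 rad), for 0.05 s.
2. with the leaf still open, the shaft rests untouched on the line: within 4 mm of it, parallel within 3.5 degrees (x of shaft in the frame of line_mid between -0.004 and 0.004 m and angle between the x axis of shaft and the y axis of jig, either way round below 0.061 rad and linear speed of shaft below 0.005 m/s and contact force between shaft and the fingers below 0.1 N and value of joint leaf above 1.2 rad), for 0.3 s.
At the end, for the whole second after the job is handed in: the leaf is down on the shaft (joint below 0.06 rad); the shaft lies on the base on the scribed line, its axis within 4 mm of the line and parallel to it within 3.5 degrees, at rest (value of joint leaf below 0.06 rad and x of shaft in the frame of line_mid between -0.004 and 0.004 m and z of shaft in the frame of line_mid between 0.01 and 0.015 m and angle between the x axis of shaft and the y axis of jig, either way round below 0.061 rad and linear speed of shaft below 0.01 m/s and velocity of joint leaf below 0.05 rad/s); the robot touches nothing.
It fails at once if the shaft is lifted more than 8 mm off the base (z of shaft in the frame of line_mid above 0.0205 m).
It fails at once if the bearing, the hex key or the drill chuck is moved by more than 12 mm (distance of any of bearing, hexkey, chuck from where it was at the start of the episode above 0.012 m).
It also fails if it takes over 61 s, if anything falls off the work surface, if the arm or the gripper's body presses on something with over 40 N, if the wrist force passes 120 N, or if a joint passes its speed limit or range.

## Working session

There is one attempt and no reset: what is moved stays moved. The work goes in short steps, Python scripts to look and compute and a shell command to move; the robot and the scene stay as the last step left them, time stands still between calls to the robot, and variables do not carry over. Pictures are saved under pics/ and viewed, at most 10 in all, crops included, and the job is handed in when it is done.

```bash
mkdir -p pics
cat > h.py <<'E'
import numpy as np, cv2
from scipy.spatial.transform import Rotation as R
from bench import read_state, capture
def Rm(o):
    o=np.array(o)
    if o.shape==(3,3): return o
    return (R.from_euler('xyz',o) if o.size==3 else R.from_quat(o)).as_matrix()
def cloud(c):
    z=c['range_z']; h,w=z.shape; f=h/2/np.tan(np.radians(c['fov_y'])/2)
    v,u=np.mgrid[:h,:w]; P=np.dstack([(u-c['cx'])/f*z,-(v-c['cy'])/f*z,-z])
    return P@Rm(c['orientation']).T+np.array(c['origin'])
def save(n,im): cv2.imwrite(n,im[...,::-1])
E
python3 - <<'E'
from h import *
s=read_state(); print(s)
a=capture('scene'); b=capture('top')
for n,c in(('scene',a),('top',b)):
    print(n,c['origin'],c['orientation'],c['fov_y'],c['cx'],c['cy']); np.save(n+'.npy',cloud(c)); np.save(n+'_im.npy',c['frame']); save(f'pics/{n}0.png',c['frame'])
E
```

```text
{'time_s': 0.0, 'joints': array([ 1.05283131,  0.41190053, -0.01271963,  1.59701477,  0.00555831,
        1.13427068, -0.0821884 ]), 'dq': array([-8.34927825e-05,  7.76274276e-04,  1.39718509e-03,  1.57801299e-03,
        1.04673843e-03,  2.82331832e-04, -3.04914129e-04]), 'tau': array([ 2.46653217e-04, -5.87949908e+01,  6.41608257e-01, -2.91077310e+01,
       -5.38955990e-02,  1.80149102e-02,  2.00816048e-04]), 'tcp_pos': array([ 0.27154928, -0.56252634,  0.30182051]), 'eef_rot': array([-3.14003551e+00,  6.92732660e-05,  4.49790484e-01]), 'force': array([ 0.32135435,  0.32079559, -0.81433765]), 'moment': array([-0.02528327,  0.01561177,  0.05065019]), 'finger_force': 0.0, 'gripper_width': 0.08792723846903068}
scene [0.1668558  0.30803416 0.65618194] [ 0.94721046 -0.01945351 -2.68431374] 52.793897609337144 261.1645082728267 197.2482070754953
top [ 0.16347224 -0.35069432  1.49223251] [ 0.23476999 -0.00604179 -1.53025654] 42.419639739560395 250.02303172657085 190.95104804196896
```

View pics/scene0.png

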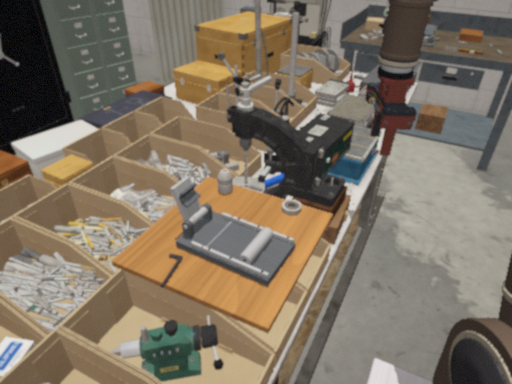

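View pics/top0.png

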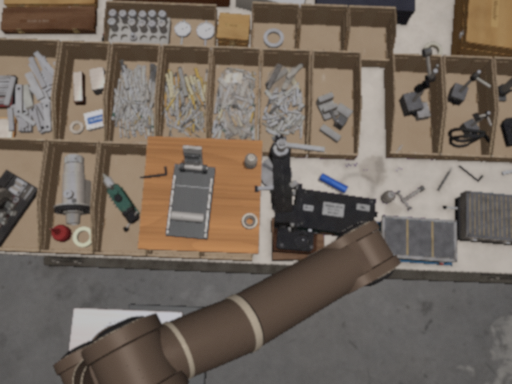

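Scene view: the jig is in the middle of the plywood board. A grey shaft lies on its base at about (258,245), the open leaf stands at (188,200), the line is at about (212,230). Bystanders: hex key (172,268), bearing (291,205), chuck (225,182). 
Could be taken for the shaft: grey cylinder on the base (scene 258,245 / top 187,214); blue cylinder (scene 273,180 / top 332,183); the hinge barrel (scene 197,220). I choose the grey cylinder on the near part of the base and will check it in a close crop.

Run:
```python
from h import *
P=np.load('top.npy'); im=np.load('top_im.npy'); Q=np.load('scene.npy'); jm=np.load('scene_im.npy')
for n,p in dict(shaft=(214,187),blue=(183,332),chuck=(160,250),bear=(213,250),hexk=(175,155),boardc=(240,160)).items(): print(n,P[p].round(4))
for n,p in dict(shaft=(245,258),leaf=(200,188)).items(): print(n,Q[p].round(4))
# base points from top cloud: height near board+16mm
for nm,C,I in(('top',P,im),('scene',Q,jm)):
    h=C[...,2]-0.1275
    roi=np.zeros(h.shape,bool)
    if nm=='top': roi[140:250,145:260]=1
    else: roi[170:300,130:320]=1
    print(nm,'board z med',np.median(h[roi&(abs(h)<.006)]))
    m=roi&(h>.011)&(h<.032); m=cv2.morphologyEx(m.astype('u1'),cv2.MORPH_OPEN,np.ones((3,3)))
    k,l,st,ce=cv2.connectedComponentsWithStats(m); j=1+np.argmax(st[1:,4]); p=C[l==j]
    r=cv2.minAreaRect((p[:,:2]*1000).astype('f4')); print('rect',r,st[j])
    m2=roi&(h>.034)&(h<.06); p=C[m2]; print('34-60',p.shape)
    if nm=='scene':
        c=cv2.resize(I[165:295,150:310],None,fx=4.6,fy=4.6,interpolation=cv2.INTER_CUBIC)
    else: c=cv2.resize(I[140:245,145:270],None,fx=5,fy=5,interpolation=cv2.INTER_CUBIC)
    if nm=='scene': save(f'pics/{nm}_crop.png',c)
```

```text
shaft [ 0.4093 -0.1768  0.1649]
blue [ 0.55   -0.5953  0.0251]
chuck [ 0.5652 -0.3423  0.1809]
bear [ 0.4242 -0.3482  0.1388]
hexk [ 0.5231 -0.0745  0.136 ]
boardc [ 0.34   -0.1025  0.1277]
shaft [ 0.3978 -0.1696  0.1655]
leaf [ 0.5543 -0.1772  0.2107]
top board z med 0.00022330880311877133
rect ((453.54833984375, -181.56686401367188), (116.35416412353516, 206.09188842773438), 87.17347717285156) [ 166  163   50   76 2421]
34-60 (624, 3)
scene board z med -4.77315826259983e-05
rect ((451.69866943359375, -179.34402465820312), (116.98048400878906, 205.85464477539062), 86.91280364990234) [ 176  212  120   70 4130]
34-60 (1450, 3)
```

View pics/scene_crop.png

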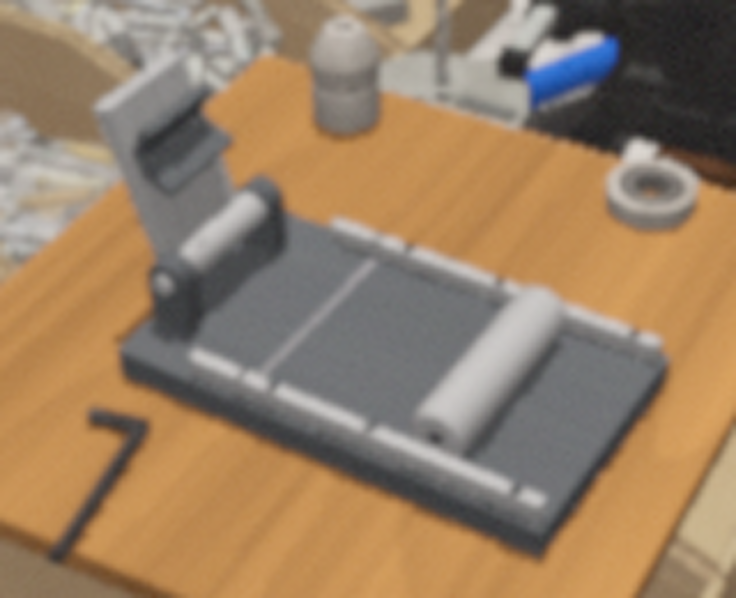

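The crop confirms it: a plain grey round shaft across the base at crop (490,370), the scribed line from (262,375) to (375,262), the leaf open, and the blue one off to the side (575,70). Now I fit the jig, shaft, line and leaf.

```bash
cat >> h.py <<'E'
JC=np.array([0.4526,-0.1804]); JY=np.radians(-2.95)
def tojig(P,c=JC,y=JY):
    d=P[...,:2]-c; co,s=np.cos(y),np.sin(y)
    return np.dstack([d[...,0]*co+d[...,1]*s,-d[...,0]*s+d[...,1]*co,P[...,2]-0.1435])
def shaftfit(J,zlo=.012,xr=(-.1,.075)):
    m=(J[...,2]>zlo)&(J[...,2]<.03)&(J[...,0]>xr[0])&(J[...,0]<xr[1])&(abs(J[...,1])<.048)
    p=J[m]
    from scipy.optimize import least_squares
    f=lambda q:np.hypot((p[:,0]-q[0]-q[1]*p[:,1])*np.cos(q[1]),p[:,2]-q[2])-.0125
    r=least_squares(f,[np.median(p[:,0]),0,.0125],loss='soft_l1',f_scale=.001)
    return len(p),r.x.round(4),'yrange',np.percentile(p[:,1],[1,99]).round(4)
E
python3 - <<'E'
from h import *
for nm in('top','scene'):
    J=tojig(np.load(nm+'.npy')); I=np.load(nm+'_im.npy').astype(int)
    print(nm,shaftfit(J))
    m=(abs(J[...,2])<.004)&(abs(J[...,1])<.04)&(J[...,0]>.005)&(J[...,0]<.065)
    g=I.sum(2); p=J[m]; w=g[m]
    t=np.percentile(w,92); q=p[w>t]; print('line x',np.median(q[:,0]),np.polyfit(q[:,1],q[:,0],1),'basez',np.median(p[:,2]))
    m=(J[...,2]>.045)&(J[...,2]<.13)&(abs(J[...,1])<.03)&(J[...,0]>.06)&(J[...,0]<.16); p=J[m]
    print('leaf',len(p),'zmax',np.percentile(p[:,2],99),'at x',np.median(p[p[:,2]>np.percentile(p[:,2],90),0]),'y',np.percentile(p[:,1],[2,98]))
    m&=(J[...,2]>.05); print([ (z,np.median(p[abs(p[:,2]-z)<.004,0]).round(4)) for z in(.05,.06,.07,.08,.09,.1)])
    m=(J[...,2]>.005)&(J[...,2]<.016)&(abs(abs(J[...,1])-.052)<.005)&(abs(J[...,0])<.11); p=J[m]; print('strips x',np.percentile(p[:,0],[1,99]),'y+',np.median(p[p[:,1]>0,1]),'y-',np.median(p[p[:,1]<0,1]))
T=np.array([0.27155,-0.56253,.3018]); print('tcp in jig',tojig(T[None,None])[0,0])
E
```

```text
top (299, array([-0.0468, -0.006 ,  0.0123]), 'yrange', array([-0.0447,  0.0476]))
line x 0.04040446622536602 [0.00384369 0.04025139] basez -4.444163205691298e-06
leaf 300 zmax 0.10184912770040626 at x 0.12272355240169756 y [-0.02545238  0.02334986]
[(0.05, np.float64(0.106)), (0.06, np.float64(0.1032)), (0.07, np.float64(0.1046)), (0.08, np.float64(0.1155)), (0.09, np.float64(0.1168)), (0.1, np.float64(0.1237))]
strips x [-0.09756621  0.08604978] y+ 0.05031289220852113 y- -0.05312102745600559
scene (502, array([-0.0485, -0.0127,  0.0122]), 'yrange', array([-0.0419,  0.0467]))
line x 0.04010200208198176 [-0.07621496  0.03915143] basez -9.05796083505439e-05
leaf 663 zmax 0.09777010649894183 at x 0.12061574051989654 y [-0.02158898  0.02532666]
[(0.05, np.float64(0.1031)), (0.06, np.float64(0.1018)), (0.07, np.float64(0.1055)), (0.08, np.float64(0.1132)), (0.09, np.float64(0.1161)), (0.1, np.float64(0.1206))]
strips x [-0.09962555  0.06332884] y+ 0.053737844776881045 y- -0.049996531976208146
tcp in jig [-0.16114396 -0.39094125  0.1583    ]
```

```bash
python3 - <<'E'
from h import *
P=np.vstack([np.load(n+'.npy').reshape(-1,3) for n in('top','scene')])
for y in np.arange(-.55,-.0,.05):
    print(round(y,2),[int(1000*np.percentile(P[k],99,axis=0)[2]) if (k:=(abs(P[:,1]-y-.025)<.025)&(abs(P[:,0]-x-.025)<.025)).sum()>5 else None for x in np.arange(.2,.7,.05)])
E
python3 -m pendant '[[[0,0,0,0.96],[0,0,-0.5,0.96],[0,0,-0.5,0.96],[0,0,0,0.96],[0,0,0,0.95]]]' 0.4
```

```text
-0.55 [665, 654, 636, 225, 229, 226, 357, 357, 57, 80]
-0.5 [691, 662, 133, 242, 272, 296, 357, 358, 55, 82]
-0.45 [706, 655, 133, 243, 274, 298, 359, 368, None, 74]
-0.4 [709, 0, 131, 142, 142, 184, 309, 349, 134, 78]
-0.35 [-853, 0, 132, 142, 143, 132, 133, 182, 133, 56]
-0.3 [-847, 0, 132, 133, 133, 133, 133, 133, 134, 60]
-0.25 [-840, 0, 143, 168, 170, 157, 208, 243, 134, 82]
-0.2 [-844, 1, 141, 168, 171, 148, 209, 242, 132, 82]
-0.15 [-843, 0, 131, 165, 169, 154, 177, 163, 133, 91]
-0.1 [-845, 0, 131, 132, 132, 133, 137, 133, 133, 82]
-0.05 [-843, 1, 128, 128, 129, 130, 135, 129, 128, 87]
time_s: 0.52
tcp_pos: [0.2718, -0.5632, 0.3437]
eef_rot: [3.14, -0.001, -0.057]
force: [0.4, 0.1, 0.2]
gripper_width: 0.058
finger_force: 0.0
```

```bash
python3 -m pendant '[[[0,-0.95,0,0],[0,-0.95,0,0],[0,-0.95,0,0],[0,-0.95,0,0],[0.1,-0.95,0,0],[0.3,-0.95,0,0],[0.4,-0.95,0.2,0],[0.4,-0.95,0.3,0],[0.4,-0.95,0.3,0],[0.3,-0.95,0.3,0],[0,-0.3,0.3,0],[0,0,0,0]]]' 0.4
python3 - <<'E'
from h import *
s=read_state(); print(tojig(s['tcp_pos'][None,None]).round(4),s['eef_rot'],s['gripper_width'])
E
```

```text
time_s: 1.52
tcp_pos: [0.3664, -0.1742, 0.2855]
eef_rot: [-3.14, 0.003, -0.046]
force: [-0.9, 1.0, -0.2]
gripper_width: 0.0354
finger_force: 0.0
[[[-0.0865  0.0018  0.142 ]]] [-3.13979323  0.0032441  -0.04585529] 0.03541006373213371
```

```bash
python3 -m pendant '[[[0,0,0.5,0],[0,0,0.4,0],[0,0,0.3,0],[0,0,0.2,0],[0,0,0,0],[0,0,0,0]]]' 0.4
python3 - <<'E'
from h import *
s=read_state(); print(tojig(s['tcp_pos'][None,None]).round(4),s['eef_rot'],s['force'])
c=capture('scene'); save('pics/s2.png',cv2.resize(c['frame'][100:295,110:340],None,fx=3,fy=3)); print(shaftfit(tojig(cloud(c)),xr=(-.06,.06)))
E
```

```text
time_s: 2.02
tcp_pos: [0.3666, -0.1784, 0.2316]
eef_rot: [-3.142, 0.001, -0.053]
force: [0.5, 0.1, 0.9]
gripper_width: 0.0349
finger_force: 0.0
[[[-0.086  -0.0025  0.0881]]] [-3.14156778e+00  5.03689273e-04 -5.27757725e-02] [0.52273425 0.09244413 0.92512543]
(181, array([-0.048 , -0.0246,  0.0118]), 'yrange', array([0.0155, 0.0471]))
```

View pics/s2.png

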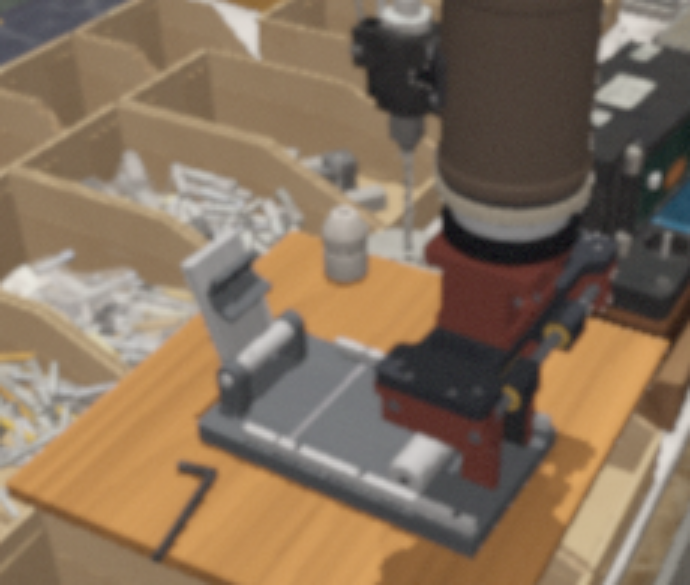

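The picture shows both fingers standing on the base behind the shaft (shaft end at (420,460), finger at (480,460)), clear of the strips. Now push.

```bash
python3 -m pendant '[[[0.1,0,0.08,0],[0.2,0,0,0],[0.2,0,0,0],[0.2,0,0,0],[0.2,0,0,0],[0.2,0,0,0],[0.2,0,0,0],[0.2,0,0,0],[0.2,0,0,0],[0.1,0,0,0],[0.05,0,0,0],[0,0,0,0]]]' 0.4
python3 - <<'E'
from h import *
s=read_state(); print(tojig(s['tcp_pos'][None,None]).round(4),s['eef_rot'],s['force'])
c=capture('scene'); print(shaftfit(tojig(cloud(c)),xr=(-.02+s['tcp_pos'][0]-.4526+.03,.07)))
c=capture('top'); print(shaftfit(tojig(cloud(c)),xr=(-.02+s['tcp_pos'][0]-.4526+.03,.07)))
E
```

```text
time_s: 3.07
tcp_pos: [0.441, -0.1816, 0.2281]
eef_rot: [-3.141, 0.0, -0.052]
force: [-0.4, 1.0, 0.4]
gripper_width: 0.0351
finger_force: 0.0
[[[-0.0116 -0.0018  0.0846]]] [-3.14146051e+00  6.75448815e-05 -5.15330890e-02] [-0.37918304  0.96276672  0.39822092]
(183, array([0.022 , 0.0133, 0.0118]), 'yrange', array([0.0161, 0.0466]))
(10, array([0.0236, 0.1097, 0.0091]), 'yrange', array([-0.0455, -0.0405]))
```

Run:
```python
from h import *
c=capture('scene'); a=cv2.resize(c['frame'][170:280,170:300],None,fx=4,fy=4,interpolation=cv2.INTER_CUBIC)
J=tojig(cloud(c)); 
# finger points: low on the left finger front
m=(J[...,2]>.035)&(J[...,2]<.06)&(abs(J[...,0]+.01)<.04)&(abs(J[...,1])<.045); p=J[m]
print(len(p),np.percentile(p[:,0],[2,50,98]),np.percentile(p[:,1],[2,98]))
w=capture('wrist'); b=cv2.resize(w['frame'],None,fx=.85,fy=.85)
o=np.zeros((440,520+436,3),'u1'); o[:,:520]=a[:440]; o[:327,520:955]=b[:327,:435]
save('pics/s3.png',cv2.resize(o,None,fx=.83,fy=.83))
```

```text
116 [-0.02521747 -0.02390259 -0.01625723] [-0.02970935  0.0278496 ]Traceback (most recent call last):
  File "<stdin>", line 8, in <module>
ValueError: could not broadcast input array from shape (326,435,3) into shape (327,435,3)
```

```bash
cat > m.py <<'E'
from h import *
s=read_state(); t=tojig(s['tcp_pos'][None,None])[0,0]; print(t.round(4),s['eef_rot'].round(4),s['force'].round(1))
for n in('scene','top'):
    J=tojig(cloud(capture(n)))
    print(n,shaftfit(J,xr=(t[0]+.016,.07)))
E
python3 -m pendant '[[[0.05,0,0,0],[0.05,0,0,0],[0.05,0,0,0],[0.05,0,0,0],[0.05,0,0,0],[0.05,0,0,0],[0,0,0,0]]]' 0.4; python3 m.py
```

```text
time_s: 3.85
tcp_pos: [0.4531, -0.1822, 0.2282]
eef_rot: [-3.142, -0.0, -0.052]
force: [-0.8, -0.5, 0.5]
gripper_width: 0.035
finger_force: 0.0
[ 0.0006 -0.0018  0.0847] [-3.1416e+00 -3.0000e-04 -5.1600e-02] [-0.8 -0.5  0.5]
scene (114, array([0.0243, 0.019 , 0.0116]), 'yrange', array([0.0221, 0.047 ]))
top (18, array([ 0.0252, -0.06  ,  0.0119]), 'yrange', array([-0.0454, -0.0395]))
```

```bash
python3 -m pendant '[[[0.05,0,0,0],[0.05,0,0,0],[0.05,0,0,0],[0.05,0,0,0],[0.05,0,0,0],[0.03,0,0,0],[0,0,0,0]]]' 0.4; python3 m.py
```

```text
time_s: 4.53
tcp_pos: [0.4641, -0.1828, 0.2282]
eef_rot: [3.142, -0.0, -0.052]
force: [0.7, 0.2, -0.2]
gripper_width: 0.0349
finger_force: 0.0
[ 0.0117 -0.0018  0.0847] [ 3.1416e+00 -3.0000e-04 -5.1600e-02] [ 0.7  0.2 -0.2]
scene (100, array([-1.8415, -1.5647,  0.0198]), 'yrange', array([0.0223, 0.0469]))
top (14, array([ 0.0364, -0.054 ,  0.0122]), 'yrange', array([-0.0454, -0.0406]))
```

```bash
python3 -m pendant '[[[-0.05,0,0,0],[-0.3,0,0,0],[-0.7,0,-0.2,0],[-0.8,0,-0.4,0],[-0.4,0,-0.4,0],[0,0,0,0]]]' 0.4
cat > m2.py <<'E'
from h import *
import sys
s=read_state(); t=tojig(s['tcp_pos'][None,None])[0,0]; print(s['time_s'],t.round(4),s['eef_rot'].round(4))
ims=[]
for n in('scene','top'):
    c=capture(n); J=tojig(cloud(c)); print(n,shaftfit(J,zlo=.011,xr=(.01,.07))); g=c['frame'].sum(2)
    m=(abs(J[...,2]-.01)<.003)&(abs(abs(J[...,1])-.052)<.005)&(abs(J[...,0]-.04)<.03)
    for sg in(1,-1):
        k=m&(J[...,1]*sg>0); p=J[k]; w=g[k].astype(float); w=np.clip(np.median(w)-60-w,0,None); print(sg,len(p),'mark x',(p[:,0]*w).sum()/max(w.sum(),1e-9))
    if n=='scene': ims.append(cv2.resize(c['frame'][175:285,165:305],None,fx=4,fy=4,interpolation=cv2.INTER_CUBIC))
save(sys.argv[1],ims[0])
E
python3 m2.py pics/s4.png
```

```text
time_s: 5.13
tcp_pos: [0.3716, -0.1786, 0.2703]
eef_rot: [3.14, -0.002, -0.054]
force: [-0.3, 0.5, -0.2]
gripper_width: 0.0352
finger_force: 0.0
5.1333 [-0.081  -0.0023  0.1268] [ 3.1399e+00 -1.5000e-03 -5.3700e-02]
scene (456, array([0.0346, 0.0048, 0.012 ]), 'yrange', array([-0.0402,  0.0464]))
1 81 mark x 0.029375710983075443
-1 15 mark x 0.06070166412150174
top (119, array([ 0.0356, -0.0139,  0.0126]), 'yrange', array([-0.0451, -0.008 ]))
1 2 mark x 0.0
-1 33 mark x 0.03964778622189597
```

View pics/s4.png

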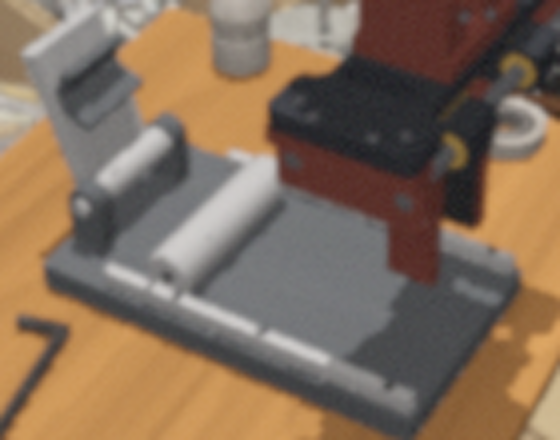

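Shaft's near end is at crop (165,268), just short of the witness mark; both cameras put it about 5 mm short of the line. Return and push it those last 5 mm slowly.

```bash
python3 -m pendant '[[[0,0,0.4,0],[0.3,0,0.4,0],[0.6,0,0.25,0],[0.6,0,0,0],[0.4,0,0,0],[0.15,0,0,0],[0,0,0,0]]]' 0.4
python3 - <<'E'
from h import *
s=read_state(); print(tojig(s['tcp_pos'][None,None])[0,0].round(4),s['eef_rot'])
E
```

```text
time_s: 5.82
tcp_pos: [0.4573, -0.1819, 0.2251]
eef_rot: [-3.141, 0.0, -0.05]
force: [-0.2, -0.8, -0.1]
gripper_width: 0.0352
finger_force: 0.0
[ 0.0048 -0.0012  0.0816] [-3.14055792e+00  4.92032647e-04 -5.02390475e-02]
```

```bash
python3 -m pendant '[[[0.04,0,-0.05,0],[0.04,0,0,0],[0.04,0,0,0],[0.04,0,0,0],[0.04,0,0,0],[0.04,0,0,0],[0.03,0,0,0],[0.03,0,0,0],[0,0,0,0],[0,0,0,0]]]' 0.4
python3 - <<'E'
from h import *
s=read_state(); print(tojig(s['tcp_pos'][None,None])[0,0].round(4),s['eef_rot'])
E
python3 -m pendant '[[[-0.04,0,0,0],[-0.3,0,0,0],[-0.7,0,-0.2,0],[-0.8,0,-0.4,0],[-0.4,0,-0.4,0],[0,0,0,0]]]' 0.4;python3 m2.py pics/s5.png
```

```text
time_s: 6.65
tcp_pos: [0.4678, -0.183, 0.2282]
eef_rot: [-3.142, -0.0, -0.052]
force: [0.1, 0.3, 0.0]
gripper_width: 0.0349
finger_force: 0.0
[ 0.0153 -0.0018  0.0847] [-3.14158264e+00 -1.48378857e-05 -5.17270324e-02]
time_s: 7.15
tcp_pos: [0.3761, -0.1788, 0.2703]
eef_rot: [3.14, -0.002, -0.054]
force: [0.8, -1.1, -0.4]
gripper_width: 0.0353
finger_force: 0.0
7.15 [-0.0765 -0.0023  0.1268] [ 3.1399e+00 -1.5000e-03 -5.3600e-02]
scene (451, array([ 0.0387, -0.0002,  0.012 ]), 'yrange', array([-0.0411,  0.0467]))
1 92 mark x 0.0338472776806709
-1 9 mark x 0.0642568934639699
top (120, array([ 0.0403, -0.0047,  0.0129]), 'yrange', array([-0.0449, -0.0081]))
1 0 mark x 0.0
-1 29 mark x 0.030575575257654447
  return _methods._mean(a, axis=axis, dtype=dtype,
  ret = ret.dtype.type(ret / rcount)
```

View pics/s5.png

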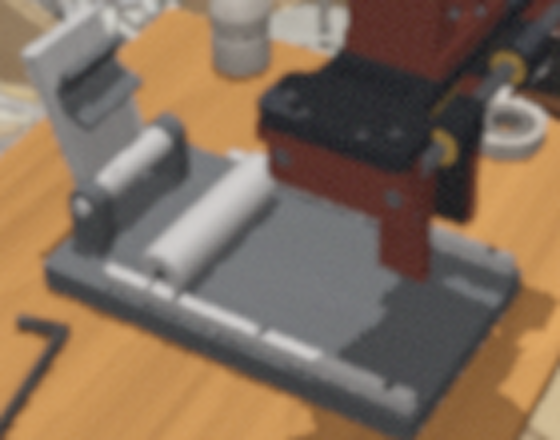

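The shaft (crop 150,265 to 265,165) now lies over the witness marks; the cameras give 38.7 and 40.4 mm, mean about 39.5 against 40, with a tilt below 0.3°. Now rest, then go over and behind the leaf with the fingers shut.

```bash
python3 -m pendant '[[[0,0,0,0],[0,0,0,0],[0,0,0,0],[0,0,0,0],[0,0,0,0],[0,0,-0.5,0],[0,0,-0.9,0],[0,0,-0.5,0],[0,0,0,0]]]' 0
python3 -m pendant '[[[0.6,0,0,0],[0.8,0,0,0],[0.8,0,0,0],[0.8,0,0,0],[0.8,0,0,0],[0.8,0,0,0],[0.7,0,0,0],[0.4,0,0,0],[0,0,0,0]]]' 0
python3 - <<'E'
from h import *
s=read_state(); print(tojig(s['tcp_pos'][None,None])[0,0].round(4),s['eef_rot'],s['gripper_width'])
E
```

```text
time_s: 8.0
tcp_pos: [0.38, -0.1789, 0.348]
eef_rot: [3.139, -0.006, -0.052]
force: [0.4, -0.3, -0.1]
gripper_width: 0.0007
finger_force: 0.0
time_s: 8.75
tcp_pos: [0.6085, -0.1894, 0.3416]
eef_rot: [-3.14, 0.002, -0.05]
force: [-0.7, -0.4, -0.5]
gripper_width: 0.0003
finger_force: 0.0
[ 0.1562 -0.0009  0.1981] [-3.14000695e+00  1.53869363e-03 -5.01124762e-02] 0.0003336888831292615
```

```bash
python3 -m pendant '[[[0,0,0.3,0],[0,0,0.35,0],[0,0,0.17,0],[-0.2,0,0,0],[-0.15,0,0,0],[-0.12,0,0,0],[-0.12,0,0,0],[-0.12,0,-0.06,0],[-0.12,0,-0.06,0],[-0.12,0,-0.05,0],[0,0,0,0]]]' 0
python3 - <<'E'
from h import *
s=read_state(); print(tojig(s['tcp_pos'][None,None])[0,0].round(4),s['eef_rot'],s['force'])
J=tojig(cloud(capture('scene')))
m=(J[...,2]>.045)&(J[...,2]<.115)&(abs(J[...,1])<.03)&(J[...,0]>.06)&(J[...,0]<.108); p=J[m]
print([(z,np.median(p[abs(p[:,2]-z)<.004,0]).round(4)) for z in(.05,.06,.07,.08,.09,.1)])
E
```

```text
time_s: 9.67
tcp_pos: [0.5669, -0.1884, 0.319]
eef_rot: [3.141, 0.0, -0.052]
force: [-0.1, -0.2, 0.1]
gripper_width: 0.0005
finger_force: 0.0
[ 0.1146 -0.0021  0.1755] [ 3.1411428e+00  1.4220088e-04 -5.2313754e-02] [-0.12042109 -0.24337395  0.07789109]
[(0.05, np.float64(0.0942)), (0.06, np.float64(0.0836)), (0.07, np.float64(0.0871)), (0.08, np.float64(0.0926)), (0.09, np.float64(0.0913)), (0.1, np.float64(0.0927))]
```

```bash
python3 -m pendant '[[[-0.2,0,0,0],[-0.2,0,0,0],[-0.2,0,0,0],[-0.22,0,0.08,0],[-0.22,0,0.08,0],[-0.22,0,0.09,0],[-0.17,0,0.16,0],[-0.17,0,0.16,0],[-0.17,0,0.16,0],[0,0,0,0]]]' 0
python3 - <<'E'
from h import *
s=read_state(); print(tojig(s['tcp_pos'][None,None])[0,0].round(4),s['eef_rot'],s['force'])
c=capture('scene'); save('pics/s6.png',cv2.resize(c['frame'][150:285,165:305],None,fx=4,fy=4,interpolation=cv2.INTER_CUBIC))
E
```

```text
time_s: 10.55
tcp_pos: [0.4951, -0.1845, 0.2872]
eef_rot: [-3.141, 0.004, -0.052]
force: [0.8, -0.2, -0.2]
gripper_width: 0.0005
finger_force: 0.0
[ 0.0427 -0.0019  0.1437] [-3.14103976  0.00372271 -0.0523137 ] [ 0.78185069 -0.1946983  -0.23618728]
```

View pics/s6.png

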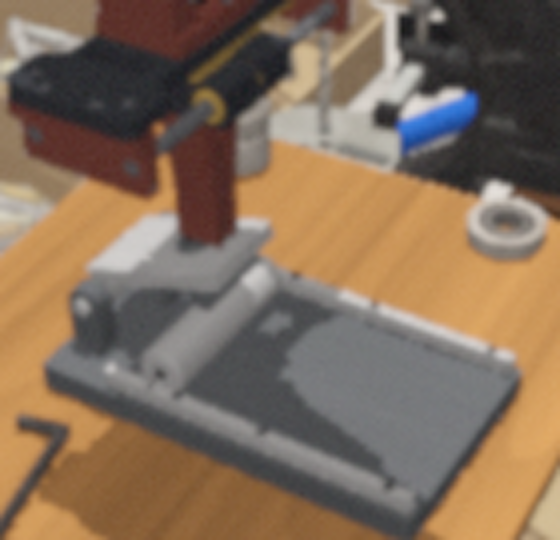

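The leaf is at about 0.4 rad with the fingertip on its outer face (205,240), and the shaft is still in place (200,330). Press on down.

```bash
python3 -m pendant '[[[-0.05,0,0.12,0],[-0.03,0,0.12,0],[0,0,0.12,0],[0,0,0.1,0],[0,0,0.05,0],[0,0,0.03,0],[0,0,0,0]]]' 0
python3 - <<'E'
from h import *
s=read_state(); print(tojig(s['tcp_pos'][None,None])[0,0].round(4),s['force'])
E
```

```text
time_s: 11.18
tcp_pos: [0.4939, -0.1844, 0.2686]
eef_rot: [3.141, 0.001, -0.052]
force: [-8.3, 1.6, 17.5]
gripper_width: 0.0007
finger_force: 8.7
[ 0.0414 -0.0019  0.1251] [-8.34575554  1.58290024 17.48312096]
```

```bash
python3 -m pendant '[[[0,0,0.03,0],[0,0,0.03,0],[0,0,0,0],[0,0,0,0]]]' 0
python3 -m pendant '[[[0,0,-0.1,0],[0,0,-0.2,0],[0,0,-0.7,0],[-0.5,0,-0.7,0],[-0.8,0,-0.3,0],[-0.8,0,0,0],[-0.8,0,0,0],[0,0,0,0],[0,0,0,0]]]' 0
python3 - <<'E'
from h import *
for n in('scene','top'):
    c=capture(n); J=tojig(cloud(c))
    m=(J[...,2]>.03)&(J[...,2]<.06)&(abs(J[...,1])<.023)&(J[...,0]>.013)&(J[...,0]<.08)&(abs(J[...,0]-.04)>.013); p=J[m]
    A=np.c_[p[:,0],p[:,1],np.ones(len(p))]; print(n,len(p),'slope',np.linalg.lstsq(A,p[:,2],rcond=None)[0].round(4),'z med',np.median(p[:,2]))
    for lo,hi in((-.047,-.027),(.027,.047)):
        k=(J[...,2]>.012)&(J[...,2]<.03)&(J[...,1]>lo)&(J[...,1]<hi)&(abs(J[...,0]-.04)<.03); q=J[k]; print('end',len(q),q[q[:,2]>np.percentile(q[:,2],60)].mean(0).round(4) if len(q) else '')
    if n=='scene': save('pics/s7.png',cv2.resize(c['frame'][150:285,165:305],None,fx=4,fy=4,interpolation=cv2.INTER_CUBIC))
E
```

```text
time_s: 11.52
tcp_pos: [0.4939, -0.1843, 0.2684]
eef_rot: [3.14, -0.0, -0.052]
force: [-15.9, 3.5, 36.5]
gripper_width: 0.0004
finger_force: 17.8
time_s: 12.27
tcp_pos: [0.3776, -0.1786, 0.3455]
eef_rot: [3.141, -0.001, -0.053]
force: [-0.1, -0.1, 0.4]
gripper_width: 0.0
finger_force: 0.0
scene 311 slope [ 0.0059 -0.0048  0.0405] z med 0.04072267877188482
end 3 [ 0.0361 -0.0419  0.0246]
end 137 [0.0383 0.0376 0.0239]
top 147 slope [0.0096 0.0253 0.0402] z med 0.04052187078602973
end 59 [ 0.0405 -0.0358  0.0259]
end 0
```

View pics/s7.png

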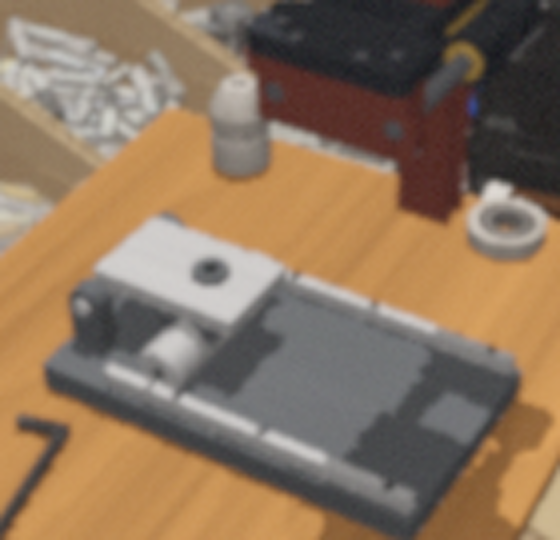

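The leaf lies level (slope below 0.01, top 40.5 to 40.7 mm against the 41 mm expected) with its bush at (210,270). The shaft end at (175,350) sits by the witness mark, and the chuck, bearing and hex key look undisturbed. Hand in.

```bash
python3 -c "from bench import finish_job; print(finish_job())"
```

```text
the job is handed in; nothing more can be done
None
```

I rolled the shaft onto the scribed line (camera fits within about 1 mm), let it rest there, and pressed the leaf down level on it. I then handed the job in at about 12 s. No verdict came back, and the shaft's turn of more than 105° is inferred from its 87 mm of travel, not measured.

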